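# Lock the bayonet cap on the air filter

### The arm

A 6-joint arm with a two-finger parallel gripper is mounted at the origin on a cart in front of the work surface, level with it; the furniture and walls round the work are solid. World frame = base frame: x ahead of the robot, y to its left, z up, the work surface at z = 0. Lengths are in mm, angles in rad, forces in N, time in s.
With the tool pointing down it reaches from about 375 to 900 mm from the base axis. Payload 3.1 kg.
Tool frame: the origin (TCP) lies midway between the tips of the shut fingers; the grasp point (between the pads) lies 19 mm behind it; z points along the fingers, y is the line along which they close (so a half turn about z gives the same grasp; the last joint's range is limited). The gripper opens to 87 mm and grips with 3 to 60 N. Pads are 19 mm wide; open, the fingers measure 117 mm over their backs; the gripper's body (75 mm by 190 mm) begins 51 mm behind the grasp point.
Start: joints at [0.947, 0.527, 1.433, -0, 1.181, -0.178], TCP at [269.445, 563.911, 222.548] pointing down, gripper open.
Joint ranges: [-3.08, 3.08], [-0.75, 2.2], [0.22, 2.44], [-1.43, 4.57], [0, 2.65], [-2.85, 2.85]. Speed limits (rad/s): [2.79, 2.79, 3.14, 3.14, 3.14, 3.14].

### API

Orientations are given as a unit quaternion [x, y, z, w].
In Python, from rig import robot, camera, order gives the robot as it stands.
- The arm moves only by the tool jog_arm, never from a script. Its argument "commands" is a list of rows, each an object with "offset": the shift along the tool's x, y, z in mm, a list of three; "delta_rot": the turn, a rotation vector about the tool's x, y, z in rad, a list of three; "jaw": the finger opening in mm, from 0 to 87. A call has 1 to 12 rows; each row is the pose to reach, as a shift and turn from the pose commanded when the call began, along the tool's axes at that moment; what a row does not reach only later rows make up. A row lasts 1/12 s, in which the tool goes at most 41.7 mm and 7.16 degrees, less where a joint would pass 70% of its speed; a pose out of reach is approached as far as the arm can. A call with a gripper value outside its range is refused whole. The fingers move at their own pace and stop on an object; "grip_force" is the grip in N (left out, the last holds). Time passes only in rows, so rows that repeat a pose let the fingers close. It gives the time, the measured TCP pose, the force, the opening and the grip force at its end, in the units of the state.
- robot.get_state(): the state, without advancing time (a new reading comes with each control period).
- camera(name): name is "scene" or "top"; returns a dict with "image" (384x512x3 uint8, red, green, blue), "intrinsics" (3x3 intrinsics, pixels), "world_from_camera" (4x4, takes a point from camera to world coordinates). Camera axes: x right, y down, z forward; pixel columns grow to the right and rows downward; lengths in mm; the calibration is good to about 2 mm. A picture is of the moment at which its call begins. There is no depth.
- order.hand_in(): hands the job in; it is judged then, once.
The state is a dict: "t": time; "joints": joint angles; "dq": joint speeds; "tau": joint torques, N m; "tcp_pos": TCP position; "ee_rot": TCP orientation; "wrist_force": force on the tool from outside, world axes, zero at the start; "moment": the same for the moment, N m; "opening": finger opening in mm; "grip_force": force on a finger pad.
Only numpy, scipy, OpenCV 4.12 (cv2) and the standard library are available. Lean on these libraries where they do the work, as an engineer would, in place of code of your own. Each camera call takes 0.05 s, during which the arm holds its last target. There are 200 camera calls.

### The job

Close the compressed-air filter: pick up its cap by the orange wing, set it on the housing's mouth and feel for the angle at which its two lugs drop into the slots. Push it in against the spring, twist it a quarter turn clockwise until it meets the stop, and let go, so that the spring holds it locked. Do not force anything, and leave the things lying around the filter alone.

Things in the scene. Friction and masses are not known exactly. Their poses are not given: they have to be found in the camera images.
- filter_cap: Loose cap, 68 mm across, 52 mm high, about 0.13 kg, upright on the bench at the start. Origin: centre of its underside; z up its axis. Below, a round spigot, 40 mm diameter, 18.5 mm long, foot bevelled 1.5 mm. At its foot two lugs along the cap's +x and -x, 9 mm wide, 0 to 5 mm above the origin, reaching 28 mm from the axis. A half turn leaves the cap the same.
- cap_flange (a point): Centre of the underside of the cap's black cover flange, 18.5 mm above the cap's origin. The flange is 68 mm across and 6.5 mm thick, with a yellow mark on top over each lug.
- cap_wing (a point): Middle of the cap's orange wing grip, 38.5 mm above the cap's origin. The wing is 46 mm long along the cap's x, 12 mm thick along its y, and stands 27 mm high on the flange (25 to 52 mm above the cap's origin).
- filter_housing: Filter housing fixed to the bench, mouth up: grey foot plate 94 mm square, blue barrel 76 mm in diameter, brass ports on its +y and -y sides reaching 60 mm from the axis. Origin: centre of its underside on the bench; z up. Cap and housing must never press on each other with more than 70 N.
- mouth (a point): Centre of the mouth at the lip's flat top, 95 mm over the bench; housing's axes. A fixed aluminium ring, bore 43 mm, has 2 facing slots with yellow marks for the lugs, at the housing's +x and -x but up to 0.4 rad off either way, not measured: see or feel it. Off the slots lugs rest on the lip; within 0.08 rad and 1.5 mm of true they drop in, and unlocked the cap rides 3 mm deep on the pad.
- turn_level (a point): Point on the housing's axis 17 mm below the lip's top: with the cap's origin here its lugs pass under the lip (it turns at 15.5 to 18 mm deep; at 18.5 mm the flange meets the lip). Clockwise from above, each lug runs 90 degrees from its slot to a pocket, then a stop wall about 0.1 rad further. Counter-clockwise of a slot is a wall.
- lock_level (a point): Point on the housing's axis 11 mm below the lip's top, where the cap's origin comes to rest when locked: let go at the pocket, the spring lifts the lugs 4 mm or more into it and the flange stands 7.5 mm above the lip.
- spring_pad (a joint): How far the round black spring pad (36 mm across) in the mouth is pressed in, m: 0 when free (its top 3 mm below the lip's top), at most 0.019. It takes 5.6 N to start and 0.7 N more per mm: 11 N with the cap locked, 16 N with it pressed fully in.
- screwdriver_red: Red screwdriver lying on the bench, 27 x 192 x 26 mm; bystander. Origin: centre of its underside.
- steel_block: Steel block with two holes, 35 x 60 x 22 mm; bystander. Origin: centre of its underside.
- slat: Loose wooden slat, 20 x 120 x 8 mm; bystander. Origin: centre of its underside.
There are look-alikes about, which are no part of the job. Leave any brown look-alike of the filter_cap alone.

How it is judged:
By the outcome, as a careful person would: the job done as asked, in the order asked, and still so for the second after the job is handed in, with the robot touching nothing.
It also fails if it takes over 64 s, if anything falls off the work surface, if the arm or the gripper's body presses on something with over 40 N, if the wrist force passes 120 N, or if a joint passes its speed limit or range.

## Working session

There is one attempt and no reset: what is moved stays moved. The work goes in short steps, Python scripts to look and compute and a tool call to move; the robot and the scene stay as the last step left them, time stands still between calls to the robot, and variables do not carry over. Pictures are saved under pics/ and viewed, at most 10 in all, crops included, and the job is handed in when it is done.

Besides the shell and the picture viewer there is one more tool, called after "Emit:" as a command line: name --argument value ..., lists and objects as JSON in quotes. jog_arm: Moves the arm, as the interface text tells. Its arguments: {"type":"object","properties":{"commands":{"type":"array","items":{"type":"object","properties":{"offset":{"type":"array","items":{"type":"number"}},"delta_rot":{"type":"array","items":{"type":"number"}},"jaw":{"type":"number"}}}},"grip_force":{"type":"number"}},"required":["commands"]}

```bash
mkdir -p pics; ls
python3 - <<'E'
from rig import robot,camera
import cv2,numpy as np
for n in("scene","top"):
    c=camera(n); cv2.imwrite(f"pics/{n}0.png",c["image"][:,:,::-1]); np.savez(f"{n}0.npz",**c)
    print(n,c["intrinsics"].round(1).tolist(),c["world_from_camera"].round(3).tolist())
s=robot.get_state();print(s)
E
```

```text
pics
scene [[443.2, 0.0, 254.9], [0.0, 443.2, 191.0], [0.0, 0.0, 1.0]] [[0.604, -0.331, 0.725, -471.544], [-0.797, -0.238, 0.556, -712.198], [-0.011, -0.913, -0.408, 608.001], [0.0, 0.0, 0.0, 1.0]]
top [[485.4, 0.0, 254.2], [0.0, 485.4, 192.7], [0.0, 0.0, 1.0]] [[-0.013, -0.997, 0.075, 398.314], [-1.0, 0.012, -0.007, -0.713], [0.006, -0.075, -0.997, 1523.748], [0.0, 0.0, 0.0, 1.0]]
{'t': 0.1, 'joints': array([ 9.46551580e-01,  5.28376591e-01,  1.43379871e+00, -1.64024817e-05,
        1.18141709e+00, -1.78489216e-01]), 'dq': array([ 0.00114131, -0.00184423, -0.0036696 , -0.00030801, -0.0003979 ,
       -0.00075681]), 'tau': array([-6.18606555e-04, -4.40984416e+01, -1.77150357e+01,  6.35360274e-02,
        5.34207956e-02, -5.12910367e-05]), 'tcp_pos': array([269.0305452 , 563.38186318, 221.65961368]), 'ee_rot': array([ 2.21033966e-01,  9.75265598e-01, -9.23373141e-04, -3.83645637e-04]), 'wrist_force': array([0.07337595, 0.50802257, 0.80669948]), 'moment': array([ 0.01777117, -0.04615653, -0.03581302]), 'grip_force': 0.0, 'opening': 87.14303124930017}
```

View pics/scene0.png

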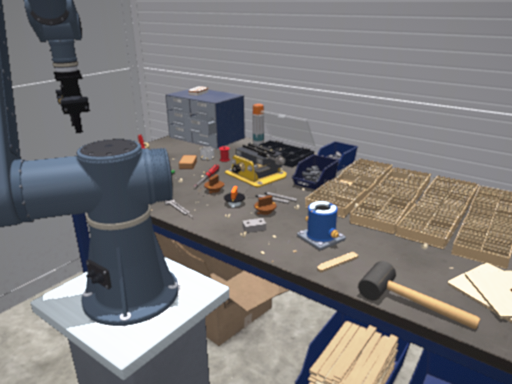

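View pics/top0.png

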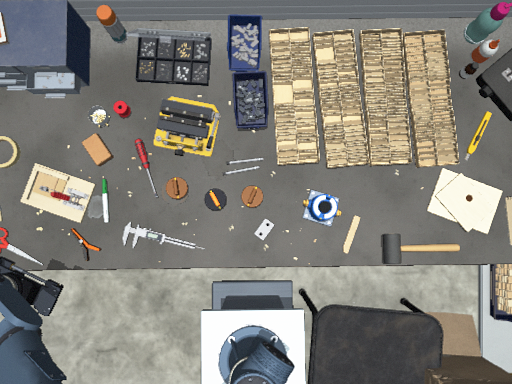

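In the scene view the candidates are: a black cap with orange wing at scene (235,196) / top (216,199), and brown look-alikes at top (177,188) and (252,196) / scene (213,184) and (265,205). I choose the black one. The housing is at top (322,207). Next is a close crop to check the choice.

```bash
cat > h.py <<'E'
import numpy as np,cv2
from rig import camera,robot
def ray(c,u,v):
    K,T=c["intrinsics"],c["world_from_camera"]
    d=T[:3,:3]@np.linalg.inv(K)@np.array([u,v,1.]); return T[:3,3],d/np.linalg.norm(d)
def onz(c,u,v,z):
    o,d=ray(c,u,v); return o+d*(z-o[2])/d[2]
def tri(c1,p1,c2,p2):
    o1,d1=ray(c1,*p1);o2,d2=ray(c2,*p2)
    s=np.linalg.lstsq(np.stack([d1,-d2],1),o2-o1,rcond=None)[0]
    a,b=o1+s[0]*d1,o2+s[1]*d2; return (a+b)/2,np.linalg.norm(a-b)
def mask(c,box,lo,hi):
    x0,y0,x1,y1=box
    hsv=cv2.cvtColor(c["image"],cv2.COLOR_RGB2HSV); m=cv2.inRange(hsv,lo,hi)
    o=np.zeros_like(m);o[y0:y1,x0:x1]=m[y0:y1,x0:x1]; return o
def pca(m):
    p=np.argwhere(m>0)[:,::-1].astype(float); mu=p.mean(0); w,v=np.linalg.eigh(np.cov((p-mu).T))
    return mu,v[:,1],len(p),4*np.sqrt(w[::-1])*0.87
def crop(c,box,k):
    x0,y0,x1,y1=box
    return cv2.resize(c["image"][y0:y1,x0:x1,::-1],None,fx=k,fy=k,interpolation=cv2.INTER_NEAREST)
E
python3 - <<'E'
from h import *
t=dict(np.load("top0.npz"));s=dict(np.load("scene0.npz"))
a=np.hstack([crop(t,(190,175,240,225),8),crop(t,(297,182,347,232),8)])
b=np.hstack([crop(s,(210,170,260,220),6),crop(s,(290,190,350,250),5)])
cv2.imwrite("pics/c1.png",cv2.copyMakeBorder(np.vstack([a[:, :800],cv2.resize(b,(400,200))[:,:].repeat(1,0) if 0 else cv2.copyMakeBorder(cv2.resize(b,(400,200)),0,0,0,400,0)]),0,0,0,0,0))
mt=mask(t,(195,180,240,220),(5,150,120),(22,255,255)); ms=mask(s,(215,175,255,215),(5,150,120),(22,255,255))
for c,m in((t,mt),(s,ms)): print(pca(m))
T=pca(mt);S=pca(ms);print("wing",tri(t,T[0],s,S[0]))
mu,ax,_,_=T
p,q=onz(t,*(mu-8*ax),48)[:2],onz(t,*(mu+8*ax),48)[:2];print("wing yaw",np.arctan2(*(q-p)[::-1]),onz(t,*mu,45))
# housing blue
bt=mask(t,(297,182,347,232),(100,120,60),(125,255,255));bs=mask(s,(300,195,345,245),(100,120,60),(125,255,255))
print(pca(bt),pca(bs))
E
```

```text
(array([214.24285714, 198.5       ]), array([0.49587376, 0.86839462]), 70, array([15.56541429,  4.5111619 ]))
(array([236.10096154, 183.73076923]), array([-0.95878121,  0.28414536]), 208, array([40.14511509, 20.91725338]))
wing (array([494.07542638, 106.48996632,  68.7743745 ]), np.float64(8.275276450728883))
wing yaw -2.631633528498243 [492.96040416 111.48334058  45.        ]
(array([319.86290323, 207.66532258]), array([-0.77980687,  0.62602016]), 248, array([28.56877567, 25.35519813])) (array([320.74792244, 225.4432133 ]), array([-0.45686408,  0.88953652]), 722, array([29.13823047, 26.36958846]))
```

View pics/c1.png

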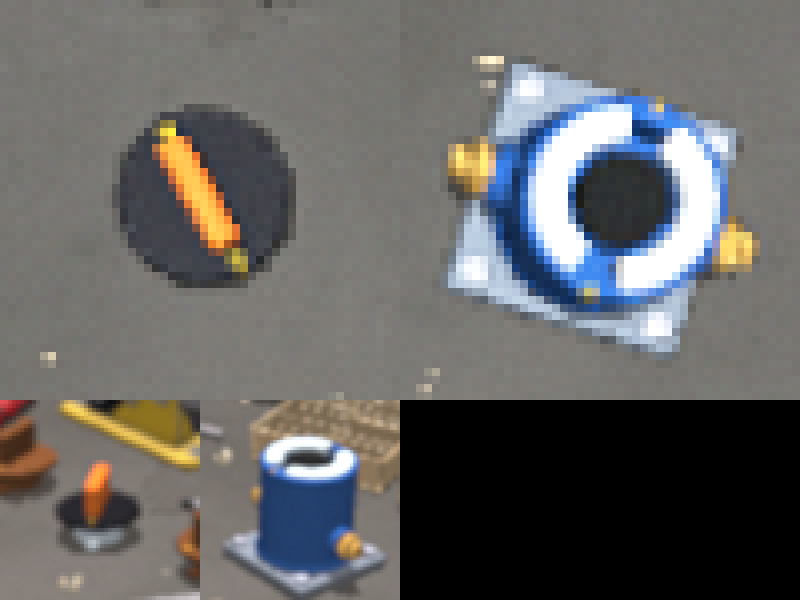

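The crop confirms the choice: a black flange with an orange wing and yellow marks at top (211,191) and (219.5,208), standing upright. The housing shows slot marks at about top (329.5,195) and (320.7,218.6). Next I measure more finely.

Run:
```python
from h import *
t=dict(np.load("top0.npz"));s=dict(np.load("scene0.npz"))
ms=mask(s,(227,182,244,204),(3,150,120),(22,255,255)); mt=mask(t,(205,188,225,212),(3,150,140),(20,255,255))
S,T=pca(ms),pca(mt);print("wing px",T[0],T[2:],S[0],S[2:],tri(t,T[0],s,S[0]))
my=mask(t,(205,184,225,215),(21,120,120),(35,255,255));pts=np.argwhere(my)[:,::-1];
u=pts[pts[:,1]<199].mean(0);l=pts[pts[:,1]>=199].mean(0)
a,b=onz(t,*u,25),onz(t,*l,25);print("marks",u,l,a,b,(a+b)/2,"yaw",np.arctan2(*(a-b)[1::-1]),np.linalg.norm(a-b))
p,q=[onz(t,*(T[0]+k*T[1]),50) for k in(-8,8)];print("wing yaw",np.arctan2(*(q-p)[1::-1]),onz(t,*T[0],50))
# flange: dark disc in top
g=cv2.cvtColor(t["image"],cv2.COLOR_RGB2HSV)
d=((g[...,2]<75)|(g[...,1]>120)).astype(np.uint8);d[:183]=0;d[215:]=0;d[:,:200]=0;d[:,232:]=0
c=max(cv2.findContours(d,0,2)[0],key=cv2.contourArea);e=cv2.fitEllipse(c);print("flange",e,onz(t,*e[0],25))
# housing ring
w=mask(t,(300,185,345,230),(0,0,235),(180,40,255)); 
cs=[c for c in cv2.findContours(w,0,2)[0] if cv2.contourArea(c)>30]
h=cv2.convexHull(np.vstack(cs));e=cv2.fitEllipse(h);print("ring top",e,onz(t,*e[0],95))
ws=mask(s,(300,195,345,225),(0,0,200),(180,60,255));c2=np.vstack([c for c in cv2.findContours(ws,0,2)[0] if cv2.contourArea(c)>10])
e2=cv2.fitEllipse(cv2.convexHull(c2));print("ring scene",e2,tri(t,e[0],s,e2[0]),onz(s,*e2[0],95))
# pad
k=((g[...,2]<75)).astype(np.uint8);k[:198]=0;k[215:]=0;k[:,:315]=0;k[:,:315]=0;k[:,334:]=0
pc=max(cv2.findContours(k,0,2)[0],key=cv2.contourArea);ep=cv2.fitEllipse(pc);print("pad",ep,onz(t,*ep[0],92))
ym=mask(t,(312,190,335,224),(20,90,110),(36,255,255));pp=np.argwhere(ym)[:,::-1];print(pp.tolist())
u=pp[pp[:,1]<200].mean(0);l=pp[pp[:,1]>214].mean(0);a,b=onz(t,*u,95),onz(t,*l,95);print("slot",u,l,(a+b)/2,"yaw",np.arctan2(*(a-b)[1::-1]),np.linalg.norm(a-b))
# ports
po=mask(t,(345-50,185,345+5,230),(12,90,110),(30,255,255));P=np.argwhere(po)[:,::-1]
L=P[P[:,0]<312].mean(0);R=P[P[:,0]>336].mean(0);A,B=onz(t,*L,50),onz(t,*R,50);print("ports",L,R,A,B,(A+B)/2,"y-axis yaw",np.arctan2(*(A-B)[1::-1]))
```

```text
wing px [214.09090909 198.23636364] (55, array([16.46853311,  4.90187386])) [233.51612903 192.22580645] (62, array([12.70759855,  4.77680713])) (array([494.1032676 , 112.5680413 ,  38.33004506]), np.float64(0.3089776035276596))
marks [212.         193.77777778] [216.92857143 203.5       ] [508.96570953 119.84326428  25.        ] [478.6598204  104.80603335  25.        ] [493.81276496 112.32464882  25.        ] yaw 0.4605883943074582 33.83142370199071
wing yaw -2.6167032573159665 [493.44921884 111.5606068   50.        ]
flange ((215.07781982421875, 199.52755737304688), (19.30109977722168, 21.284725189208984), 140.1721649169922) [491.02589843 110.44111704  25.        ]
ring top ((324.68072509765625, 206.15408325195312), (22.045501708984375, 22.848203659057617), 115.92669677734375) [ 463.17299465 -217.58357112   95.        ]
ring scene ((322.32794189453125, 206.7241668701172), (12.425954818725586, 26.04859733581543), 95.2106704711914) (array([ 463.15891455, -217.57506965,   94.81876622]), np.float64(0.08374883282862877)) [ 462.79529809 -217.72079954   95.        ]
pad ((324.3792724609375, 206.46046447753906), (10.41421127319336, 10.93839168548584), 85.59249114990234) [ 462.41456696 -217.12643459   92.        ]
[[329, 194], [329, 195], [320, 218]]
slot [329.  194.5] [320. 218.] [ 462.9610803 -217.070034    95.       ] yaw -0.38777134573306093 74.52247426180897
ports [305.51724138 202.10344828] [338.66666667 212.45833333] [ 478.26388277 -166.35784798   50.        ] [ 445.52595751 -266.49503612   50.        ] [ 461.89492014 -216.42644205   50.        ] y-axis yaw 1.2548191295303808
```

```bash
cat >> h.py <<'E'
from scipy.spatial.transform import Rotation as Ro
def yaw(): # yaw of tool y axis
    y=Ro.from_quat(robot.get_state()["ee_rot"]).as_matrix()[:,1]; return np.arctan2(y[1],y[0])
def go(cmd,to,y0=None): # cmd,to=(x,y,z,yaw of tool y)  -> tool offset, rotz  (tool straight down)
    a=cmd[3]; ty=np.array([np.cos(a),np.sin(a),0]);tz=np.array([0,0,-1.]);tx=np.cross(ty,tz)
    d=np.subtract(to[:3],cmd[:3]); print("offset",np.round([d@tx,d@ty,d@tz],1),"rotz",round(-(to[3]-a),3))
E
python3 - <<'E'
from h import *
s=robot.get_state();print(yaw(),Ro.from_quat(s["ee_rot"]).as_matrix().round(4))
go((269.445,563.911,222.548,yaw()),(493.5,112,150,2.07))
E
```

```text
1.1250473723572434 [[-9.023e-01  4.311e-01 -1.200e-03]
 [ 4.311e-01  9.023e-01 -1.600e-03]
 [ 3.000e-04 -2.000e-03 -1.000e+00]]
offset [-397.  -311.2   72.5] rotz -0.945
```

Emit:
jog_arm --commands '[{"offset": [-397, -311.2, 30], "delta_rot": [0, 0, -0.945], "jaw": 45}, {"offset": [-397, -311.2, 30], "delta_rot": [0, 0, -0.945], "jaw": 45}, {"offset": [-397, -311.2, 30], "delta_rot": [0, 0, -0.945], "jaw": 45}, {"offset": [-397, -311.2, 30], "delta_rot": [0, 0, -0.945], "jaw": 45}, {"offset": [-397, -311.2, 72.5], "delta_rot": [0, 0, -0.945], "jaw": 45}, {"offset": [-397, -311.2, 72.5], "delta_rot": [0, 0, -0.945], "jaw": 45}, {"offset": [-397, -311.2, 72.5], "delta_rot": [0, 0, -0.945], "jaw": 45}, {"offset": [-397, -311.2, 72.5], "delta_rot": [0, 0, -0.945], "jaw": 45}, {"offset": [-397, -311.2, 72.5], "delta_rot": [0, 0, -0.945], "jaw": 45}, {"offset": [-397, -311.2, 72.5], "delta_rot": [0, 0, -0.945], "jaw": 45}, {"offset": [-397, -311.2, 72.5], "delta_rot": [0, 0, -0.945], "jaw": 45}, {"offset": [-397, -311.2, 72.5], "delta_rot": [0, 0, -0.945], "jaw": 45}]'

```text
t: 1.1
tcp_pos: [477.8, 142.7, 156.2]
ee_rot: [-0.247, 0.969, 0.0, -0.0]
wrist_force: [0.4, 0.2, 0.2]
opening: 45.2
grip_force: 0.0
```

Emit:
jog_arm --commands '[{"offset": [0, 0, 0], "delta_rot": [0, 0, 0], "jaw": 45}, {"offset": [0, 0, 0], "delta_rot": [0, 0, 0], "jaw": 45}, {"offset": [0, 0, 0], "delta_rot": [0, 0, 0], "jaw": 45}, {"offset": [0, 0, 0], "delta_rot": [0, 0, 0], "jaw": 45}]'

```text
t: 1.43
tcp_pos: [476.5, 145.6, 156.6]
ee_rot: [-0.248, 0.969, 0.0, -0.0]
wrist_force: [-0.0, -1.0, -0.2]
opening: 44.8
grip_force: 0.0
```

Run:
```python
from h import *
s=robot.get_state();print(yaw(),s["tcp_pos"],s["dq"].round(3))
go((*s["tcp_pos"],yaw()),(493.5,112,60,2.07));go((*s["tcp_pos"],yaw()),(493.5,112,29.5,2.07))
```

```text
2.0713663399632236 [476.49127261 145.6075769  156.64251186] [ 0.017 -0.007 -0.002 -0.001 -0.004 -0.001]
offset [  1.2 -37.6  96.6] rotz 0.001
offset [  1.2 -37.6 127.1] rotz 0.001
```

Emit:
jog_arm --commands '[{"offset": [1.2, -37.6, 50], "delta_rot": [0, 0, 0], "jaw": 45}, {"offset": [1.2, -37.6, 80], "delta_rot": [0, 0, 0], "jaw": 45}, {"offset": [1.2, -37.6, 90], "delta_rot": [0, 0, 0], "jaw": 45}, {"offset": [1.2, -37.6, 90], "delta_rot": [0, 0, 0], "jaw": 45}, {"offset": [1.2, -37.6, 90], "delta_rot": [0, 0, 0], "jaw": 45}, {"offset": [1.2, -37.6, 90], "delta_rot": [0, 0, 0], "jaw": 45}]'

```text
t: 1.93
tcp_pos: [494.6, 112.3, 67.7]
ee_rot: [-0.248, 0.969, -0.0, 0.001]
wrist_force: [0.3, 0.6, -0.5]
opening: 45.0
grip_force: 0.0
```

Run:
```python
from h import *
t=camera("top");s=camera("scene")
cv2.imwrite("pics/c2.png",np.hstack([crop(t,(185,170,245,230),6),crop(s,(205,150,265,210),6)]))
s=robot.get_state();print(yaw(),s["tcp_pos"]);go((*s["tcp_pos"],yaw()),(493.5,112,29.5,2.07))
```

```text
2.0717600185926175 [495.1971324  111.97175824  68.28932419]
offset [ 1.5  0.8 38.8] rotz 0.002
```

View pics/c2.png

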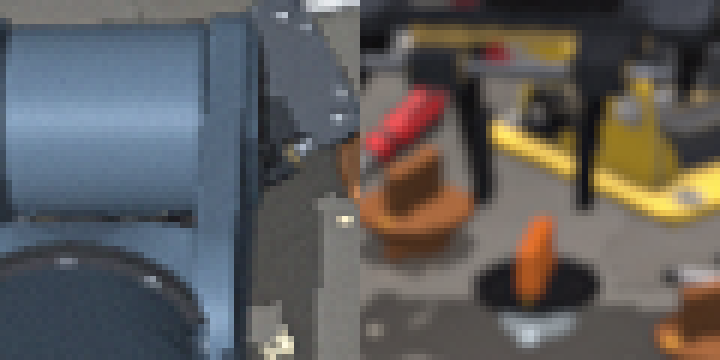

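The scene view shows the fingers at crop (485,200) and (590,205), straddling the wing at (535,260) and clear of the look-alikes. I go down and close.

Emit:
jog_arm --commands '[{"offset": [1.5, 0.8, 25], "delta_rot": [0, 0, 0], "jaw": 45}, {"offset": [1.5, 0.8, 35], "delta_rot": [0, 0, 0], "jaw": 45}, {"offset": [1.5, 0.8, 38], "delta_rot": [0, 0, 0], "jaw": 45}, {"offset": [1.5, 0.8, 38], "delta_rot": [0, 0, 0], "jaw": 45}, {"offset": [1.5, 0.8, 38], "delta_rot": [0, 0, 0], "jaw": 8}, {"offset": [1.5, 0.8, 38], "delta_rot": [0, 0, 0], "jaw": 8}, {"offset": [1.5, 0.8, 38], "delta_rot": [0, 0, 0], "jaw": 8}, {"offset": [1.5, 0.8, 38], "delta_rot": [0, 0, 0], "jaw": 8}, {"offset": [1.5, 0.8, 38], "delta_rot": [0, 0, 0], "jaw": 8}, {"offset": [1.5, 0.8, 38], "delta_rot": [0, 0, 0], "jaw": 8}]' --grip_force 15

```text
t: 2.87
tcp_pos: [492.8, 110.9, 28.9]
ee_rot: [-0.247, 0.969, -0.0, 0.0]
wrist_force: [0.5, -0.5, 0.1]
opening: 13.6
grip_force: 0.0
```

Now tighten and lift.

Emit:
jog_arm --commands '[{"offset": [0, 0, 0], "delta_rot": [0, 0, 0], "jaw": 5}, {"offset": [0, 0, 0], "delta_rot": [0, 0, 0], "jaw": 5}, {"offset": [0, 0, 0], "delta_rot": [0, 0, 0], "jaw": 5}, {"offset": [0, 0, 0], "delta_rot": [0, 0, 0], "jaw": 5}, {"offset": [0, 0, 0], "delta_rot": [0, 0, 0], "jaw": 5}, {"offset": [0, 0, 0], "delta_rot": [0, 0, 0], "jaw": 5}]' --grip_force 50

```text
t: 3.37
tcp_pos: [492.9, 110.9, 28.8]
ee_rot: [-0.247, 0.969, -0.0, 0.0]
wrist_force: [-0.2, -0.8, 3.3]
opening: 12.2
grip_force: 50.0
```

Run:
```python
from h import *
s=robot.get_state();print(yaw(),s["tcp_pos"],s["opening"],s["grip_force"])
a=(*s["tcp_pos"],yaw());go(a,(463,-217.3,170,-.37+np.pi/2))
```

```text
2.069980778273131 [492.89721934 110.90494848  28.82528721] 12.236803077245932 49.995959931984544
offset [ 183.4 -273.8 -141.2] rotz 0.869
```

Emit:
jog_arm --commands '[{"offset": [0, 0, -15], "delta_rot": [0, 0, 0], "jaw": 5}, {"offset": [0, 0, -45], "delta_rot": [0, 0, 0], "jaw": 5}, {"offset": [0, 0, -85], "delta_rot": [0, 0, 0], "jaw": 5}, {"offset": [0, 0, -120], "delta_rot": [0, 0, 0], "jaw": 5}, {"offset": [15, -20, -135], "delta_rot": [0, 0, 0.1], "jaw": 5}, {"offset": [35, -52, -141], "delta_rot": [0, 0, 0.2], "jaw": 5}, {"offset": [55, -83, -141], "delta_rot": [0, 0, 0.3], "jaw": 5}, {"offset": [77, -115, -141], "delta_rot": [0, 0, 0.4], "jaw": 5}, {"offset": [98, -147, -141], "delta_rot": [0, 0, 0.5], "jaw": 5}, {"offset": [120, -179, -141], "delta_rot": [0, 0, 0.6], "jaw": 5}, {"offset": [141, -210, -141], "delta_rot": [0, 0, 0.7], "jaw": 5}, {"offset": [156, -233, -141], "delta_rot": [0, 0, 0.8], "jaw": 5}]'

```text
t: 4.37
tcp_pos: [466.5, -171.0, 169.3]
ee_rot: [0.153, 0.988, -0.0, -0.0]
wrist_force: [0.6, 0.5, -1.5]
opening: 11.8
grip_force: 50.0
```

Emit:
jog_arm --commands '[{"offset": [0, 0, 0], "delta_rot": [0, 0, 0], "jaw": 5}, {"offset": [0, 0, 0], "delta_rot": [0, 0, 0], "jaw": 5}, {"offset": [0, 0, 0], "delta_rot": [0, 0, 0], "jaw": 5}, {"offset": [0, 0, 0], "delta_rot": [0, 0, 0], "jaw": 5}]'

```text
t: 4.7
tcp_pos: [466.6, -166.7, 169.3]
ee_rot: [0.149, 0.989, 0.001, -0.001]
wrist_force: [0.7, 0.1, -1.1]
opening: 11.7
grip_force: 50.0
```

Run:
```python
from h import *
t=camera("top");s=camera("scene")
cv2.imwrite("pics/c3.png",np.hstack([crop(t,(280,165,345,230),6),crop(s,(280,160,345,225),6)]))
s=robot.get_state();print(yaw(),s["tcp_pos"],s["opening"],s["grip_force"],s["wrist_force"]);go((*s["tcp_pos"],yaw()),(463,-217.3,170,-.37+np.pi/2))
```

```text
1.2723627908238984 [ 467.05554557 -166.73235911  169.48744769] 11.731771913601552 49.994571497663856 [ 0.49011767  0.54620376 -0.99965506]
offset [-11.  -49.5  -0.5] rotz 0.072
```

View pics/c3.png

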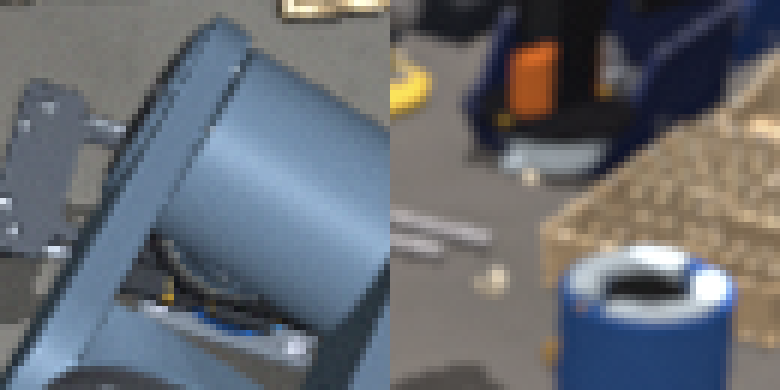

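The top view is hidden by the arm. In the scene view the cap hangs level, with the spigot at crop columns 503–615 and its row around 150. I measure where its axis lies relative to the TCP.

Run:
```python
from h import *
s=camera("scene");st=robot.get_state();p=st["tcp_pos"];K,T=s["intrinsics"],s["world_from_camera"]
def proj(w): q=K@(np.linalg.inv(T)@np.append(w,1))[:3];return q[:2]/q[2]
for z in(16,9,3): print("axis at",z,proj(p-[0,0,28.8-z]))
x=np.array([np.cos(yaw()-np.pi/2),np.sin(yaw()-np.pi/2),0]);print("px/mm cap x",proj(p+x)-proj(p), [proj(p+[0,0,-28.8+5]+e*28*x) for e in(-1,1)])
im=s["image"].astype(int)
for r in range(181,191): print(r,[int(v) for v in im[r,294:324].sum(1)//3])
```

```text
axis at 16 [307.33277934 180.06524583]
axis at 9 [307.23464548 182.51284785]
axis at 3 [307.15091107 184.6013065 ]
px/mm cap x [ 0.28561397 -0.08689044] [array([299.13830545, 186.45784411]), array([315.01842579, 181.41813873])]
181 [41, 26, 26, 29, 35, 37, 30, 25, 25, 27, 31, 31, 31, 29, 30, 28, 30, 30, 29, 28, 26, 27, 26, 25, 27, 26, 28, 28, 28, 32]
182 [55, 30, 27, 35, 43, 42, 46, 52, 48, 39, 32, 31, 30, 29, 30, 29, 29, 29, 30, 34, 38, 38, 31, 25, 25, 29, 28, 27, 25, 34]
183 [62, 34, 30, 35, 43, 56, 88, 106, 99, 83, 70, 62, 62, 62, 61, 63, 62, 61, 68, 73, 77, 71, 50, 32, 27, 27, 27, 26, 34, 62]
184 [66, 49, 42, 38, 45, 70, 117, 143, 140, 129, 122, 119, 118, 119, 117, 118, 118, 117, 119, 119, 111, 88, 54, 33, 26, 26, 29, 47, 75, 113]
185 [68, 63, 59, 61, 79, 111, 153, 170, 161, 152, 151, 151, 151, 150, 150, 149, 149, 148, 147, 140, 120, 82, 44, 28, 25, 31, 58, 93, 123, 141]
186 [76, 75, 71, 75, 105, 146, 183, 187, 164, 150, 151, 154, 155, 156, 154, 153, 152, 151, 147, 135, 106, 67, 31, 25, 32, 64, 101, 125, 134, 132]
187 [99, 97, 87, 82, 107, 147, 175, 171, 153, 145, 145, 147, 149, 149, 150, 147, 143, 137, 125, 103, 73, 40, 29, 45, 73, 109, 127, 123, 119, 123]
188 [117, 115, 107, 100, 108, 123, 131, 137, 162, 174, 150, 122, 120, 124, 125, 123, 117, 103, 84, 60, 38, 33, 59, 94, 122, 136, 129, 121, 120, 128]
189 [121, 121, 118, 117, 116, 111, 106, 120, 169, 192, 154, 99, 83, 86, 87, 85, 80, 69, 61, 51, 53, 74, 110, 128, 132, 127, 121, 127, 135, 134]
190 [121, 122, 121, 121, 120, 118, 116, 121, 145, 162, 139, 105, 85, 77, 76, 76, 74, 70, 67, 77, 96, 121, 137, 127, 108, 105, 118, 127, 132, 132]
```

Run:
```python
from h import *
s=robot.get_state();a=(*s["tcp_pos"],yaw());print(a);go(a,(461.9,-217,170,-.37+np.pi/2));go(a,(461.9,-217,131,-.37+np.pi/2))
```

```text
(np.float64(467.20149347092297), np.float64(-166.86798359181702), np.float64(169.579622733941), np.float64(1.272304926485294))
offset [ -9.7 -49.5  -0.4] rotz 0.072
offset [ -9.7 -49.5  38.6] rotz 0.072
```

Emit:
jog_arm --commands '[{"offset": [-5, -25, 0], "delta_rot": [0, 0, 0.04], "jaw": 5}, {"offset": [-9.7, -49.5, 0], "delta_rot": [0, 0, 0.072], "jaw": 5}, {"offset": [-9.7, -49.5, 20], "delta_rot": [0, 0, 0.072], "jaw": 5}, {"offset": [-9.7, -49.5, 33], "delta_rot": [0, 0, 0.072], "jaw": 5}, {"offset": [-9.7, -49.5, 38.6], "delta_rot": [0, 0, 0.072], "jaw": 5}, {"offset": [-9.7, -49.5, 38.6], "delta_rot": [0, 0, 0.072], "jaw": 5}, {"offset": [-9.7, -49.5, 38.6], "delta_rot": [0, 0, 0.072], "jaw": 5}, {"offset": [-9.7, -49.5, 38.6], "delta_rot": [0, 0, 0.072], "jaw": 5}]'

```text
t: 5.52
tcp_pos: [462.5, -218.2, 131.7]
ee_rot: [0.185, 0.983, -0.0, 0.001]
wrist_force: [-0.0, -0.2, -1.2]
opening: 11.9
grip_force: 50.0
```

Run:
```python
from h import *
c=camera("scene");cv2.imwrite("pics/c4.png",crop(c,(290,165,355,230),8))
s=robot.get_state();a=(*s["tcp_pos"],yaw());print(a,s["wrist_force"]);go(a,(461.9,-217,131,-.37+np.pi/2))
```

```text
(np.float64(462.54317245724576), np.float64(-218.3634674830203), np.float64(131.83719446843006), np.float64(1.1989670042696494)) [ 0.41246028 -0.10793184 -0.14724695]
offset [1.1 1.  0.8] rotz -0.002
```

View pics/c4.png

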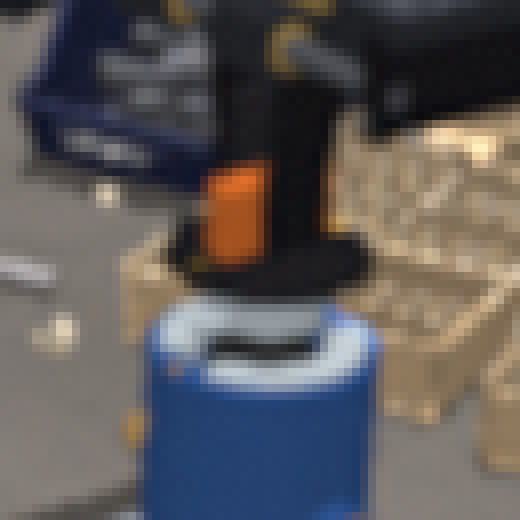

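The cap is over the mouth, its flange centre about crop x=270 against the barrel's 264, so slightly to the right. The computed correction matches this. I apply it and lower.

Emit:
jog_arm --commands '[{"offset": [1.1, 1.3, 0], "delta_rot": [0, 0, 0], "jaw": 5}, {"offset": [1.1, 1.3, 2], "delta_rot": [0, 0, 0], "jaw": 5}, {"offset": [1.1, 1.3, 4], "delta_rot": [0, 0, 0], "jaw": 5}, {"offset": [1.1, 1.3, 6], "delta_rot": [0, 0, 0], "jaw": 5}, {"offset": [1.1, 1.3, 7], "delta_rot": [0, 0, 0], "jaw": 5}, {"offset": [1.1, 1.3, 8], "delta_rot": [0, 0, 0], "jaw": 5}, {"offset": [1.1, 1.3, 8.5], "delta_rot": [0, 0, 0], "jaw": 5}, {"offset": [1.1, 1.3, 8.5], "delta_rot": [0, 0, 0], "jaw": 5}, {"offset": [1.1, 1.3, 8.5], "delta_rot": [0, 0, 0], "jaw": 5}]'

```text
t: 6.32
tcp_pos: [461.3, -216.8, 122.5]
ee_rot: [0.185, 0.983, 0.0, -0.0]
wrist_force: [0.0, -0.4, -1.4]
opening: 11.9
grip_force: 50.0
```

Emit:
jog_arm --commands '[{"offset": [0, 0, 1], "delta_rot": [0, 0, 0], "jaw": 5}, {"offset": [0, 0, 2], "delta_rot": [0, 0, 0], "jaw": 5}, {"offset": [0, 0, 2.5], "delta_rot": [0, 0, 0], "jaw": 5}, {"offset": [0, 0, 2.5], "delta_rot": [0, 0, 0], "jaw": 5}, {"offset": [0, 0, 2.5], "delta_rot": [0, 0, 0], "jaw": 5}]'

```text
t: 6.73
tcp_pos: [461.7, -217.1, 121.0]
ee_rot: [0.185, 0.983, -0.0, 0.001]
wrist_force: [-0.1, 1.1, 5.3]
opening: 12.0
grip_force: 50.0
```

Emit:
jog_arm --commands '[{"offset": [0, 0, 1], "delta_rot": [0, 0, 0], "jaw": 5}, {"offset": [0, 0, 2], "delta_rot": [0, 0, 0], "jaw": 5}, {"offset": [0, 0, 2], "delta_rot": [0, 0, 0], "jaw": 5}, {"offset": [0, 0, 2], "delta_rot": [0, 0, 0], "jaw": 5}, {"offset": [0, 0, 2], "delta_rot": [0, 0, 0], "jaw": 5}]'

```text
t: 7.15
tcp_pos: [462.3, -217.5, 119.2]
ee_rot: [0.185, 0.983, -0.001, 0.001]
wrist_force: [-0.2, 0.2, 5.8]
opening: 11.5
grip_force: 50.0
```

Run:
```python
from h import *
s=robot.get_state();print(yaw(),s["tcp_pos"],s["wrist_force"],s["moment"])
```

```text
1.1979667646654657 [ 462.32194792 -217.46415988  119.15135383] [-0.15188891  0.21808816  5.77416366] [0.15009243 0.05497673 0.05239611]
```

The force follows the spring (about 7 N at 4.6 mm deep, with no side force), so the lugs are in the slots. I push down.

Emit:
jog_arm --commands '[{"offset": [0, 0, 1], "delta_rot": [0, 0, 0], "jaw": 5}, {"offset": [0, 0, 2.5], "delta_rot": [0, 0, 0], "jaw": 5}, {"offset": [0, 0, 4], "delta_rot": [0, 0, 0], "jaw": 5}, {"offset": [0, 0, 5.5], "delta_rot": [0, 0, 0], "jaw": 5}, {"offset": [0, 0, 7], "delta_rot": [0, 0, 0], "jaw": 5}, {"offset": [0, 0, 8.5], "delta_rot": [0, 0, 0], "jaw": 5}, {"offset": [0, 0, 10], "delta_rot": [0, 0, 0], "jaw": 5}, {"offset": [0, 0, 10], "delta_rot": [0, 0, 0], "jaw": 5}, {"offset": [0, 0, 10], "delta_rot": [0, 0, 0], "jaw": 5}]'

```text
t: 7.9
tcp_pos: [462.4, -217.5, 109.8]
ee_rot: [0.185, 0.983, -0.001, 0.002]
wrist_force: [-1.4, 1.5, 11.5]
opening: 11.6
grip_force: 50.0
```

Run:
```python
from h import *
s=robot.get_state();print(yaw(),s["tcp_pos"],s["wrist_force"],s["moment"])
```

```text
1.1980175449296007 [ 462.40947406 -217.53481268  109.767113  ] [-1.36489636  1.51422133 11.45757631] [0.20124646 0.15153277 0.00688382]
```

Emit:
jog_arm --commands '[{"offset": [0, 0, 1], "delta_rot": [0, 0, 0], "jaw": 5}, {"offset": [0, 0, 2], "delta_rot": [0, 0, 0], "jaw": 5}, {"offset": [0, 0, 3], "delta_rot": [0, 0, 0], "jaw": 5}, {"offset": [0, 0, 3], "delta_rot": [0, 0, 0], "jaw": 5}, {"offset": [0, 0, 3], "delta_rot": [0, 0, 0], "jaw": 5}]'

```text
t: 8.32
tcp_pos: [462.4, -217.6, 107.1]
ee_rot: [0.185, 0.983, -0.001, 0.002]
wrist_force: [-1.6, 1.0, 13.2]
opening: 11.6
grip_force: 50.0
```

Run:
```python
from h import *
s=robot.get_state();print(yaw(),s["tcp_pos"],s["wrist_force"],s["moment"])
```

```text
1.1980457144898151 [ 462.43933475 -217.56343148  107.13531432] [-1.56683517  0.96688874 13.24110717] [ 0.26702335  0.26703508 -0.02951159]
```

Emit:
jog_arm --commands '[{"offset": [0, 0, 0.4], "delta_rot": [0, 0, 0], "jaw": 5}, {"offset": [0, 0.05, 0.4], "delta_rot": [0, 0, 0.06], "jaw": 5}, {"offset": [0, 0.1, 0.4], "delta_rot": [0, 0, 0.12], "jaw": 5}, {"offset": [0, 0.15, 0.4], "delta_rot": [0, 0, 0.18], "jaw": 5}, {"offset": [0, 0.2, 0.4], "delta_rot": [0, 0, 0.24], "jaw": 5}, {"offset": [-0.1, 0.3, 0.4], "delta_rot": [0, 0, 0.3], "jaw": 5}, {"offset": [-0.1, 0.3, 0.4], "delta_rot": [0, 0, 0.3], "jaw": 5}]'

```text
t: 8.9
tcp_pos: [463.1, -218.0, 107.0]
ee_rot: [0.331, 0.944, -0.001, 0.002]
wrist_force: [-0.7, -0.5, 13.8]
opening: 11.6
grip_force: 50.0
```

Run:
```python
from h import *
s=robot.get_state();print(yaw(),s["tcp_pos"],s["wrist_force"],s["moment"])
```

```text
0.8962938340689812 [ 463.14249105 -217.95911272  106.97588702] [-0.66957908 -0.49265414 13.83809498] [ 0.10326094  0.23778392 -0.0534588 ]
```

Emit:
jog_arm --commands '[{"offset": [0, 0.1, 0], "delta_rot": [0, 0, 0.08], "jaw": 5}, {"offset": [0, 0.15, 0], "delta_rot": [0, 0, 0.16], "jaw": 5}, {"offset": [0, 0.2, 0], "delta_rot": [0, 0, 0.24], "jaw": 5}, {"offset": [0, 0.25, 0], "delta_rot": [0, 0, 0.32], "jaw": 5}, {"offset": [-0.1, 0.3, 0], "delta_rot": [0, 0, 0.4], "jaw": 5}, {"offset": [-0.1, 0.35, 0], "delta_rot": [0, 0, 0.48], "jaw": 5}, {"offset": [-0.1, 0.4, 0], "delta_rot": [0, 0, 0.56], "jaw": 5}, {"offset": [-0.2, 0.45, 0], "delta_rot": [0, 0, 0.64], "jaw": 5}, {"offset": [-0.2, 0.5, 0], "delta_rot": [0, 0, 0.72], "jaw": 5}, {"offset": [-0.2, 0.6, 0], "delta_rot": [0, 0, 0.8], "jaw": 5}, {"offset": [-0.2, 0.6, 0], "delta_rot": [0, 0, 0.8], "jaw": 5}]'

```text
t: 9.82
tcp_pos: [464.0, -217.8, 107.0]
ee_rot: [0.673, 0.74, 0.0, 0.003]
wrist_force: [-0.3, 1.0, 13.5]
opening: 11.8
grip_force: 50.0
```

Run:
```python
from h import *
s=robot.get_state();print(yaw(),s["tcp_pos"],s["wrist_force"],s["moment"])
```

```text
0.0955041905222085 [ 463.96435425 -217.79179912  107.03970333] [-0.2553657   1.00747533 13.51048664] [-0.0496053   0.21220014 -0.04559713]
```

Emit:
jog_arm --commands '[{"offset": [0, 0.1, 0], "delta_rot": [0, 0, 0.08], "jaw": 5}, {"offset": [0, 0.15, 0], "delta_rot": [0, 0, 0.16], "jaw": 5}, {"offset": [0, 0.2, 0], "delta_rot": [0, 0, 0.24], "jaw": 5}, {"offset": [0, 0.25, 0], "delta_rot": [0, 0, 0.32], "jaw": 5}, {"offset": [-0.1, 0.3, 0], "delta_rot": [0, 0, 0.38], "jaw": 5}, {"offset": [-0.1, 0.35, 0], "delta_rot": [0, 0, 0.44], "jaw": 5}, {"offset": [-0.1, 0.35, 0], "delta_rot": [0, 0, 0.44], "jaw": 5}]'

```text
t: 10.4
tcp_pos: [464.4, -218.0, 107.1]
ee_rot: [0.818, 0.576, 0.001, 0.003]
wrist_force: [-0.3, 0.3, 13.5]
opening: 11.4
grip_force: 50.0
```

Run:
```python
from h import *
s=robot.get_state();print(yaw(),s["tcp_pos"],s["wrist_force"],s["moment"])
```

```text
-0.3436728192262745 [ 464.3878959  -218.01564081  107.0759833 ] [-0.25053216  0.32925565 13.54602864] [-0.07533898  0.3595203  -0.01999623]
```

Emit:
jog_arm --commands '[{"offset": [0, 0, 0], "delta_rot": [0, 0, 0.03], "jaw": 5}, {"offset": [0, 0, 0], "delta_rot": [0, 0, 0.06], "jaw": 5}, {"offset": [0, 0, 0], "delta_rot": [0, 0, 0.06], "jaw": 5}, {"offset": [0, 0, 0], "delta_rot": [0, 0, 0.06], "jaw": 5}]'

```text
t: 10.73
tcp_pos: [464.4, -218.1, 107.1]
ee_rot: [0.834, 0.552, 0.001, 0.003]
wrist_force: [-0.0, 0.0, 13.3]
opening: 11.3
grip_force: 50.0
```

Run:
```python
from h import *
s=robot.get_state();print(yaw(),s["tcp_pos"],s["wrist_force"],s["moment"])
```

```text
-0.4017232045786576 [ 464.37316661 -218.09806688  107.07840311] [-0.04734567  0.04009949 13.31613566] [-0.09670929  0.34705843  0.02208241]
```

Total turn is 1.60 with no stop yet. I feel for it in small steps.

Emit:
jog_arm --commands '[{"offset": [0, 0, 0], "delta_rot": [0, 0, 0.02], "jaw": 5}, {"offset": [0, 0, 0], "delta_rot": [0, 0, 0.04], "jaw": 5}, {"offset": [0, 0, 0], "delta_rot": [0, 0, 0.04], "jaw": 5}, {"offset": [0, 0, 0], "delta_rot": [0, 0, 0.04], "jaw": 5}]'

```text
t: 11.07
tcp_pos: [464.1, -217.9, 107.1]
ee_rot: [0.845, 0.535, 0.001, 0.003]
wrist_force: [-1.6, 0.3, 14.3]
opening: 11.1
grip_force: 50.0
```

Run:
```python
from h import *
s=robot.get_state();print(yaw(),s["wrist_force"],s["moment"])
```

```text
-0.44109019628870405 [-1.60034604  0.27544443 14.25016743] [-0.08539033  0.37901575  0.08170241]
```

Emit:
jog_arm --commands '[{"offset": [0, 0, 0], "delta_rot": [0, 0, 0.02], "jaw": 5}, {"offset": [0, 0, 0], "delta_rot": [0, 0, 0.03], "jaw": 5}, {"offset": [0, 0, 0], "delta_rot": [0, 0, 0.03], "jaw": 5}, {"offset": [0, 0, 0], "delta_rot": [0, 0, 0.03], "jaw": 5}]'

```text
t: 11.4
tcp_pos: [463.7, -217.6, 107.0]
ee_rot: [0.853, 0.523, 0.0, 0.002]
wrist_force: [-2.4, 0.2, 13.9]
opening: 11.3
grip_force: 50.0
```

Run:
```python
from h import *
s=robot.get_state();print(yaw(),s["tcp_pos"],s["wrist_force"],s["moment"])
```

```text
-0.4707530793824218 [ 463.68608055 -217.56542132  107.01942659] [-2.41613469  0.21235651 13.89387375] [0.03137648 0.45728654 0.1663744 ]
```

Emit:
jog_arm --commands '[{"offset": [0, 0, 0], "delta_rot": [0, 0, 0.015], "jaw": 5}, {"offset": [0, 0, 0], "delta_rot": [0, 0, 0.03], "jaw": 5}, {"offset": [0, 0, 0], "delta_rot": [0, 0, 0.03], "jaw": 5}, {"offset": [0, 0, 0], "delta_rot": [0, 0, 0.03], "jaw": 5}]'

```text
t: 11.73
tcp_pos: [463.4, -217.4, 107.0]
ee_rot: [0.86, 0.51, 0.0, 0.002]
wrist_force: [-2.9, 0.3, 14.7]
opening: 11.4
grip_force: 50.1
```

Run:
```python
from h import *
s=robot.get_state();print(yaw(),s["tcp_pos"],s["wrist_force"],s["moment"])
```

```text
-0.4993417780653596 [ 463.40477572 -217.40087098  107.0183153 ] [-2.86129207  0.2911781  14.70181854] [0.13975128 0.51799944 0.40894782]
```

The stop is met: the moment jumped to 0.41 N·m at 1.70 rad. I ease back slightly and let the spring lift the cap.

Emit:
jog_arm --commands '[{"offset": [0, 0, 0], "delta_rot": [0, 0, -0.03], "jaw": 5}, {"offset": [0, 0, 0], "delta_rot": [0, 0, -0.07], "jaw": 5}, {"offset": [0, 0, 0], "delta_rot": [0, 0, -0.07], "jaw": 5}, {"offset": [0, 0, -1], "delta_rot": [0, 0, -0.07], "jaw": 5}, {"offset": [0, 0, -2], "delta_rot": [0, 0, -0.07], "jaw": 5}, {"offset": [0, 0, -3], "delta_rot": [0, 0, -0.07], "jaw": 5}, {"offset": [0, 0, -4], "delta_rot": [0, 0, -0.07], "jaw": 5}, {"offset": [0, 0, -4], "delta_rot": [0, 0, -0.07], "jaw": 5}, {"offset": [0, 0, -4], "delta_rot": [0, 0, -0.07], "jaw": 5}]'

```text
t: 12.48
tcp_pos: [463.6, -217.6, 110.7]
ee_rot: [0.842, 0.539, 0.0, 0.002]
wrist_force: [-1.2, -0.0, 11.6]
opening: 11.5
grip_force: 50.0
```

Run:
```python
from h import *
s=robot.get_state();print(yaw(),s["tcp_pos"],s["wrist_force"],s["moment"])
```

```text
-0.4315846690042466 [ 463.63382271 -217.56361885  110.65569319] [-1.17571896 -0.01838373 11.59299275] [-0.06264959  0.39484717 -0.00524495]
```

Emit:
jog_arm --commands '[{"offset": [0, 0, -0.5], "delta_rot": [0, 0, 0], "jaw": 5}, {"offset": [0, 0, -1], "delta_rot": [0, 0, 0], "jaw": 5}, {"offset": [0, 0, -1.5], "delta_rot": [0, 0, 0], "jaw": 5}, {"offset": [0, 0, -1.5], "delta_rot": [0, 0, 0], "jaw": 5}, {"offset": [0, 0, -1.5], "delta_rot": [0, 0, 0], "jaw": 5}]'

```text
t: 12.9
tcp_pos: [463.6, -217.5, 112.0]
ee_rot: [0.842, 0.539, 0.0, 0.002]
wrist_force: [-1.4, -0.2, 10.1]
opening: 11.9
grip_force: 50.0
```

Run:
```python
from h import *
s=robot.get_state();print(yaw(),s["tcp_pos"],s["wrist_force"],s["moment"])
```

```text
-0.4315361470979338 [ 463.62682668 -217.53403638  111.97525666] [-1.3854805  -0.20527249 10.05153028] [-0.08232698  0.3114875   0.00761886]
```

Depth is about 11.8 mm on the spring, so the lugs are in the pocket. I let go and retreat upwards.

Emit:
jog_arm --commands '[{"offset": [0, 0, 0], "delta_rot": [0, 0, 0], "jaw": 30}, {"offset": [0, 0, 0], "delta_rot": [0, 0, 0], "jaw": 40}, {"offset": [0, 0, 0], "delta_rot": [0, 0, 0], "jaw": 40}, {"offset": [0, 0, 0], "delta_rot": [0, 0, 0], "jaw": 40}, {"offset": [0, 0, 0], "delta_rot": [0, 0, 0], "jaw": 40}, {"offset": [0, 0, -15], "delta_rot": [0, 0, 0], "jaw": 40}, {"offset": [0, 0, -40], "delta_rot": [0, 0, 0], "jaw": 40}, {"offset": [0, 0, -75], "delta_rot": [0, 0, 0], "jaw": 40}, {"offset": [0, 0, -100], "delta_rot": [0, 0, 0], "jaw": 40}, {"offset": [0, 0, -120], "delta_rot": [0, 0, 0], "jaw": 40}, {"offset": [0, 0, -120], "delta_rot": [0, 0, 0], "jaw": 40}, {"offset": [0, 0, -120], "delta_rot": [0, 0, 0], "jaw": 40}]'

```text
t: 13.9
tcp_pos: [462.8, -216.5, 230.9]
ee_rot: [0.842, 0.539, 0.0, 0.001]
wrist_force: [0.0, -0.7, 0.1]
opening: 40.0
grip_force: 0.0
```

Emit:
jog_arm --commands '[{"offset": [0, 40, 0], "delta_rot": [0, 0, 0], "jaw": 40}, {"offset": [0, 80, 0], "delta_rot": [0, 0, 0], "jaw": 40}, {"offset": [0, 120, 0], "delta_rot": [0, 0, 0], "jaw": 40}, {"offset": [0, 160, 0], "delta_rot": [0, 0, 0], "jaw": 40}, {"offset": [0, 160, 0], "delta_rot": [0, 0, 0], "jaw": 40}, {"offset": [0, 160, 0], "delta_rot": [0, 0, 0], "jaw": 40}, {"offset": [0, 160, 0], "delta_rot": [0, 0, 0], "jaw": 40}, {"offset": [0, 160, 0], "delta_rot": [0, 0, 0], "jaw": 40}]'

```text
t: 14.57
tcp_pos: [605.8, -282.1, 228.7]
ee_rot: [0.842, 0.539, -0.001, -0.002]
wrist_force: [0.9, -0.5, 0.3]
opening: 39.9
grip_force: 0.0
```

Run:
```python
from h import *
t=camera("top");s=camera("scene")
cv2.imwrite("pics/c5.png",np.hstack([crop(t,(297,180,347,230),8),crop(s,(297,190,347,240),8)]))
mt=mask(t,(310,192,340,222),(3,150,120),(20,255,255));ms=mask(s,(305,190,340,225),(3,150,120),(20,255,255))
T,S=pca(mt),pca(ms);print(T,S,tri(t,T[0],s,S[0]))
p,q=[onz(t,*(T[0]+k*T[1]),130) for k in(-8,8)];print("wing yaw",np.arctan2(*(q-p)[1::-1]))
```

```text
** On entry to DLASCL parameter number  4 had an illegal value
 ** On entry to DLASCL parameter number  4 had an illegal value
 ** On entry to DLASCL parameter number  4 had an illegal value
 ** On entry to DLASCL parameter number  4 had an illegal value
 ** On entry to DLASCL parameter number  5 had an illegal value
 ** On entry to DLASCL parameter number  4 had an illegal valueh.py:17: RuntimeWarning: Mean of empty slice.
  p=np.argwhere(m>0)[:,::-1].astype(float); mu=p.mean(0); w,v=np.linalg.eigh(np.cov((p-mu).T))
  ret = um.true_divide(
  avg = a.mean(axis, **keepdims_kw)
h.py:17: RuntimeWarning: Degrees of freedom <= 0 for slice
  p=np.argwhere(m>0)[:,::-1].astype(float); mu=p.mean(0); w,v=np.linalg.eigh(np.cov((p-mu).T))
  c *= np.true_divide(1, fact)
  c *= np.true_divide(1, fact)
Traceback (most recent call last):
  File "h.py", line 10, in tri
    s=np.linalg.lstsq(np.stack([d1,-d2],1),o2-o1,rcond=None)[0]
      ~~~~~~~~~~~~~~~^^^^^^^^^^^^^^^^^^^^^^^^^^^^^^^^^^^^^^^
numpy.linalg.LinAlgError: SVD did not converge in Linear Least Squares
```

View pics/c5.png

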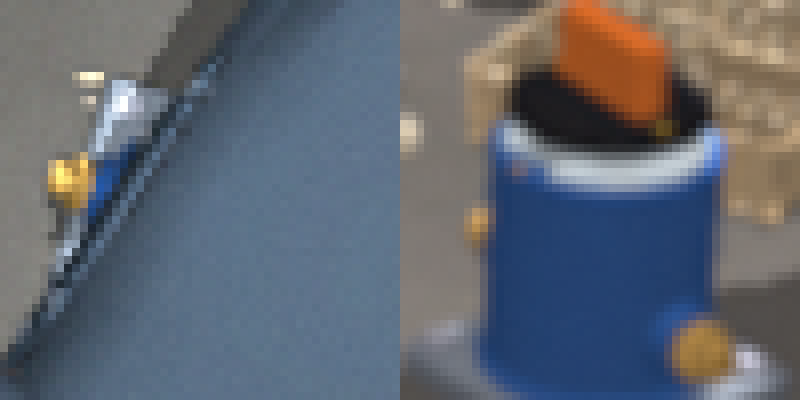

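The scene crop shows the cap seated low on the lip, upright, with the wing turned a quarter turn and the mark at crop (663,127). I check its height and turn numerically.

Run:
```python
from h import *
s=camera("scene")
print([ (z,(onz(s,330.4,206.3,z)-[462.8,-217.4,0]).round(1).tolist()) for z in(103,109,115,121)])
ms=mask(s,(300,180,340,215),(3,150,90),(20,255,255));m=pca(ms)[0];print(m,[(z,onz(s,*m,z).round(1).tolist()) for z in(116,122.5,130)],np.argwhere(ms).min(0),np.argwhere(ms).max(0))
K,T=s["intrinsics"],s["world_from_camera"]
def proj(w): q=K@(np.linalg.inv(T)@np.append(w,1))[:3];return (q[:2]/q[2]).round(1)
for d in(3,11,17):print(d,"wing mid",proj([462.8,-217.4,95-d+38.5]),"mark",proj([462.8-.416*30,-217.4-.909*30,95-d+25]))
```

```text
[(103, [-0.2, -23.6, 103.0]), (109, [-11.3, -29.2, 109.0]), (115, [-22.4, -34.8, 115.0]), (121, [-33.5, -40.4, 121.0])]
[323.21710526 197.19736842] [(116, [475.8, -211.8, 116.0]), (122.5, [463.3, -218.5, 122.5]), (130, [448.9, -226.1, 130.0])] [190 316] [205 330]
3 wing mid [322.9 194.4] mark [329.7 203.4]
11 wing mid [322.8 197.2] mark [329.5 206.3]
17 wing mid [322.6 199.3] mark [329.4 208.4]
```

The wing's middle (323.2,197.2) and the mark (330.4,206.3) match the locked 11 mm depth and the turned yaw, so I hand in.

```bash
python3 -c "
from rig import order
print(order.hand_in())"
```

```text
the job is handed in; nothing more can be done
None
```

The filter cap is locked on the housing: I turned it clockwise to the stop, let go, and the last camera check put it at the locked depth of 11 mm; the job was handed in at about 15 s of the 64 s allowed.

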